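# Open the push-and-turn nutmeg jar

## Task

Open the amber jar of nutmegs: press its cork-topped safety lid down and keep it down while you turn it anticlockwise (seen from above) until it comes free, then lift it straight off. Finish while still holding the lid in the gripper, level and centred over the jar with about 8 cm of air between the jar's mouth and the lid, and do not let go or put it down. Leave the green jar alone and everything else on the board where it stands.

Things in the scene. Friction and masses are not known exactly. Their poses are not given: they have to be found in the camera images.
- jar: amber glass jar, 84 mm across at its black foot, 76 mm above; stuck firmly to the board (22 mm thick): it cannot move or turn. Origin: centre of its underside; z up; white stroke on its side towards +x. The wide body ends 81 mm above the origin, the neck (34 mm; its three steel hooks reach 45 mm) at 107 mm. Any yaw; the amber and green jars may swap places.
- jar_mouth (a point): centre of the amber jar's mouth, 107 mm above the jar's origin, on the jar's axis.
- lid: the amber jar's round lid, 40 mm tall, about 90 g: cork grip 58 mm across (its top 16 mm) above a hollow steel skirt 56 mm across, 24 mm high. Origin: centre of the skirt's lower edge; z up its axis; white stroke on top along +x. Shut, the origin lies 94 mm above the jar's origin on the jar's axis, x axes alike. For how it unlocks see lid_grip and seal.
- lid_grip (a point): middle of the lid's cork, 32 mm above the lid's origin, on its axis; grip here from above at any yaw. While pushed down 4 to 8 mm (best 5 to 6), the lid turns anticlockwise seen from above; at 45 to 80 degrees (best 62) it is free to rise straight up; a stop comes at about 84. Turning it clockwise, or without pushing, is blocked after about 6 degrees.
- seal (a joint): travel of the sprung white seal under the lid in the amber jar's mouth, m: 0 with the lid locked shut, grows as the lid is pushed down (0.005 = 5 mm down; at most about 0.008), -0.005 when the lid is off or has sprung up free. Its spring pushes the lid up with 5 N at 0 and 1 N more per mm.
- green_jar: bystander: a green glass jar of the same size and shape with the same lid, stuck to the board; leave it shut and untouched. Origin: centre of its underside; top of its lid 134 mm above that.
- grinder: bystander: small white electric grinder with a clear dome and black press button, fixed, 104 mm across, 164 mm tall. Origin: centre of its underside, on the board.
- bowl: bystander: turquoise enamel bowl, 136 mm across, 55 mm tall, loose. Origin: centre of its underside.
- scraper: bystander: stainless dough scraper lying flat, about 110 x 150 mm, 15 mm thick at its rolled handle, loose. Origin: centre of its underside.
- spoon: bystander: spoon, 160 mm long, lying loose on the board. Origin: centre of its underside.
- ramekin: bystander: small white ceramic cup, 72 mm across, 42 mm tall, loose. Origin: centre of its underside.
Mind the look-alikes: they are no part of the job. Leave any red or yellow look-alike of the lid alone.

How it is judged:
On the way, in this order (a step that is already met when the one before it is completed fails the run):
1. the gripper holds the lid and pushes it at least 3.5 mm down, still unturned (value of joint seal above 0.0035 m and contact force between the fingers and lid above 1 N and angle between the x axis of lid and the x axis of jar, either way round below 0.3 rad), for 0.05 s.
2. the lid is turned anticlockwise at least 40 degrees on the neck, out of its lock (angle between the x axis of lid and the x axis of jar, either way round above 0.7 rad and horizontal distance between lid and jar below 0.006 m and z of lid in the frame of jar_mouth below 0.004 m and contact force between the fingers and lid above 1 N), for 0.05 s.
At the end, for the whole second after the job is handed in: The gripper still holds the lid, at rest: its lower edge 50 to 120 mm above the jar's mouth, within 25 mm of the jar's axis, tilted less than about 11 degrees, not touching the jar (z of lid in the frame of jar_mouth between 0.05 and 0.12 m and horizontal distance between lid and jar_mouth below 0.025 m and angle between lid's own z axis and vertical below 0.2 rad and contact force between the fingers and lid above 1 N and contact force between lid and jar below 0.1 N and linear speed of lid below 0.03 m/s); the arm keeps its last pose, push and grip.
It fails at once if the green jar is pushed or handled (contact force between any of the fingers, the arm, lid and green_jar above 3 N).
It fails at once if the grinder is knocked (contact force between any of the fingers, the arm and grinder above 5 N).
It fails at once if a bystander is moved more than 2 cm (distance of any of bowl, scraper, spoon, ramekin from where it was at the start of the episode above 0.02 m).
It also fails if it takes over 34 s, if anything falls off the work surface, if the arm or the gripper's body presses on something with over 40 N, if the wrist force passes 120 N, or if a joint passes its speed limit or range.

## Robot

A 6-joint arm with a two-finger parallel gripper is mounted at the origin on the work surface. World frame = base frame: x ahead of the robot, y to its left, z up, the work surface at z = 0. Lengths are in m, angles in rad, forces in N, time in s.
With the tool pointing down it reaches from about 0.375 to 0.9 m from the base axis. Payload 3.1 kg.
Tool frame: the origin (TCP) lies on the centre line of the jaws, within the pads' length; the fingertips stand 8 mm ahead of it and the grasp point (between the pads) lies 11 mm behind it; z points along the fingers, y is the direction in which the jaws open and shut (so a half turn about z gives the same grasp; the last joint's range is limited). The gripper opens to 85 mm and grips with 20 to 120 N. Pads are 22 mm wide; open, the fingers measure 114 mm over their backs; the gripper's body (76 mm by 85 mm) begins 54 mm behind the grasp point. The pads swing forward as they close: fully open they stand 13 mm farther back than shut.
Start: joints at [1.121, 0.527, 1.433, -0, 1.181, -0.178], TCP at [0.168, 0.602, 0.239] pointing down, gripper open.
Joint ranges: [-3.08, 3.08], [-0.75, 2.2], [0.22, 2.44], [-1.43, 4.57], [0, 2.65], [-2.85, 2.85]. Speed limits (rad/s): [2.79, 2.79, 3.14, 3.14, 3.14, 3.14].

## Interface

Orientations are given as a rotation vector (axis times angle).
In Python, from bench import * gives the robot as it stands.
- The arm moves only by the tool jog_arm, never from a script. Its argument "steps" is a list of rows, each an object with "hand": the finger opening in m, from 0 to 0.0854; "translation": the shift along the world's x, y, z in m, a list of three; "turn": the turn about the world's z in rad. A call has 1 to 10 rows; each row is the pose to reach, as a shift and turn from the pose commanded when the call began; what a row does not reach only later rows make up. A row lasts 1/8 s, in which the tool goes at most 62.5 mm and 10.7 degrees, less where a joint would pass 70% of its speed; a pose out of reach is approached as far as the arm can. A call with a gripper value outside its range is refused whole. The fingers move at their own pace and stop on an object; "squeeze" is the grip in N (left out, the last holds). Time passes only in rows, so rows that repeat a pose let the fingers close. It gives the time, the measured TCP pose, the force and the opening at its end, in the units of the state.
- state(): the state, without advancing time (a new reading comes with each control period).
- grab_frame(name): name is "scene" or "top" or "wrist"; returns a dict with "pixels" (384x512x3 uint8, red, green, blue), "K" (3x3 intrinsics, pixels), "origin" and "rotation" of the camera in the world; the wrist camera has in their place "T_tool_cam" (4x4, takes a point from camera to tool coordinates, whose origin is the TCP and whose axes are the flange's). Camera axes: x right, y down, z forward; pixel columns grow to the right and rows downward; lengths in m; the calibration is good to about 2 mm. A picture is of the moment at which its call begins: read the wrist's pose just before it. There is no depth.
- job_done(): hands the job in, once; it reports no verdict.
The state is a dict: "time": time; "joint_positions": joint angles; "dq": joint speeds; "joint_efforts": joint torques, N m; "eef_pos": TCP position; "eef_rot": TCP orientation; "wrist_force": force on the tool from outside, world axes, zero at the start; "torque": the same for the moment, N m; "opening": finger opening in m.
Only numpy, scipy, OpenCV 4.12 (cv2) and the standard library are available. Lean on these libraries where they do the work, as an engineer would, in place of code of your own. Each camera call takes 0.05 s, during which the arm holds its last target. There are 200 camera calls.

## Working session

There is one attempt and no reset: what is moved stays moved. The work goes in short steps, Python scripts to look and compute and a tool call to move; the robot and the scene stay as the last step left them, time stands still between calls to the robot, and variables do not carry over. Pictures are saved under pics/ and viewed, about 8 in all and at most 12, crops included, and the job is handed in when it is done.

Besides the shell and the picture viewer there is one more tool, called after "Emit:" as name(argument=value, ...) on one line, values as JSON. jog_arm: Moves the arm, as the interface text tells. Its arguments: {"type":"object","properties":{"steps":{"type":"array","items":{"type":"object","properties":{"hand":{"type":"number"},"translation":{"type":"array","items":{"type":"number"}},"turn":{"type":"number"}}}},"squeeze":{"type":"number"}},"required":["steps"]}

```bash
mkdir -p pics
cat > h.py <<'E'
from bench import *
import numpy as np, cv2
from scipy.spatial.transform import Rotation as R
def snap(n,f):
    s=state() if n=="wrist" else None
    d=grab_frame(n); 
    if s is not None:
        Rt=R.from_rotvec(s["eef_rot"]).as_matrix(); T=np.array(d["T_tool_cam"])
        d["rotation"]=Rt@T[:3,:3]; d["origin"]=np.array(s["eef_pos"])+Rt@T[:3,3]
    cv2.imwrite(f"pics/{f}.png",cv2.cvtColor(d["pixels"],cv2.COLOR_RGB2BGR)); 
    np.savez(f"pics/{f}.npz",**{k:np.array(d[k]) for k in("pixels","K","origin","rotation")}); return d
def cast(d,uv,z):
    uv=np.atleast_2d(np.array(uv,float)); r=np.c_[uv,np.ones(len(uv))]@np.linalg.inv(d["K"]).T@np.array(d["rotation"]).T
    o=np.array(d["origin"]); return o+r*((z-o[2])/r[:,2])[:,None]
def proj(d,p):
    q=(np.atleast_2d(p)-d["origin"])@np.array(d["rotation"]); q=q@np.array(d["K"]).T; return q[:,:2]/q[:,2:]
E
python3 - <<'E'
from h import *
a=snap("scene","scene0"); b=snap("top","top0"); print(state()); print(a["origin"],b["origin"],b["rotation"],b["K"])
E
```

```text
{'time': 0.1, 'joint_positions': array([ 1.12048976e+00,  5.28370117e-01,  1.43375298e+00,  5.74235688e-05,
        1.18142393e+00, -1.78485567e-01]), 'dq': array([-0.00053448, -0.00149245, -0.00417748, -0.00039493, -0.00029348,
        0.00106054]), 'joint_efforts': array([-2.56833000e-04, -4.43302703e+01, -1.78585249e+01, -1.78950222e-04,
        3.86785367e-03,  6.43525297e-06]), 'eef_pos': array([0.16747753, 0.60149968, 0.2384401 ]), 'eef_rot': array([-4.25607232e-01, -3.11196726e+00,  2.89304812e-03]), 'wrist_force': array([-0.30779176,  0.39058299, -0.34130045]), 'torque': array([ 0.01400327, -0.03029014, -0.03577903]), 'opening': 0.08535566927893648}
[1.19439262 0.25260771 0.81074668] [0.29341444 0.0065086  1.08981238] [-2.17728275  2.03619507 -0.2069091 ] [[424.68835048   0.         260.17179444]
 [  0.         424.68835048 195.719635  ]
 [  0.           0.           1.        ]]
```

```bash
sed -i 's/    cv2.imwrite/    else: d["rotation"]=R.from_rotvec(d["rotation"]).as_matrix()\n    cv2.imwrite/' h.py
python3 - <<'E'
from h import *
a=cv2.imread("pics/top0.png");b=cv2.imread("pics/scene0.png")
cv2.imwrite("pics/top0b.png",cv2.resize(a,(800,600)));cv2.imwrite("pics/scene0b.png",cv2.resize(b,(800,600)))
E
```

```text
(no output)
```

View pics/top0b.png

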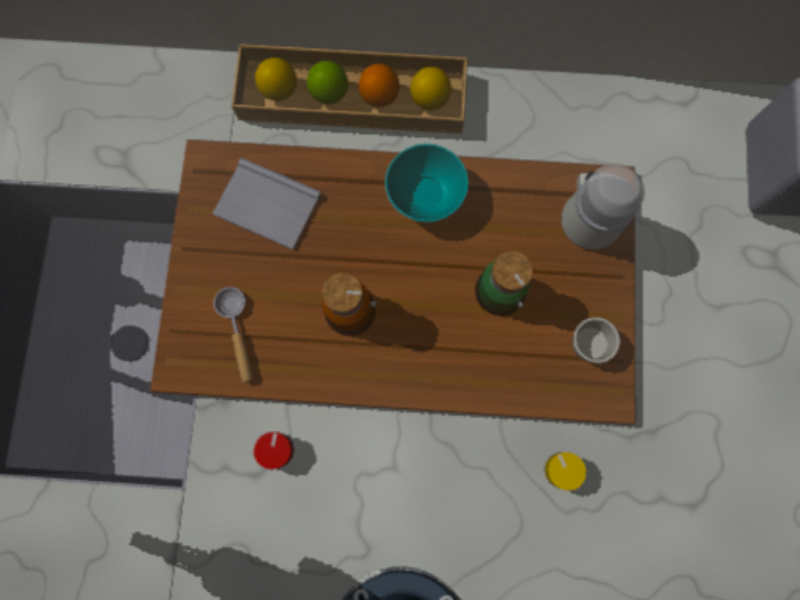

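View pics/scene0b.png

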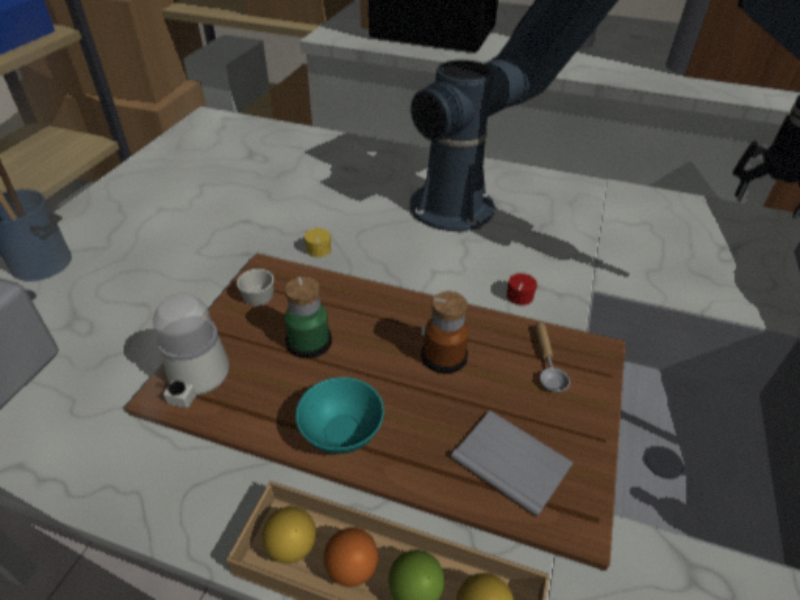

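The top view shows two cork-lidded jars: amber at about (345,293) in the 800x600 picture, green at about (512,270). Red and yellow look-alikes sit at (273,450) and (566,470). The amber-bodied jar fits. The scene view agrees, with amber at (448,325) and green at (305,315). Next I'll measure the cork and make a confirming crop.

Run:
```python
from h import *
def load(f): return dict(np.load(f"pics/{f}.npz"))
t=load("top0");s=load("scene0")
c=cast(t,[219.5,187.5],.156)[0];print("guess",c)
out=[]
for d,n in((t,"top"),(s,"scene")):
    u=proj(d,c)[0];print(n,u)
    im=cv2.cvtColor(d["pixels"],cv2.COLOR_RGB2BGR);x,y=int(u[0]),int(u[1])
    out.append(cv2.resize(im[y-32:y+42,x-37:x+37],(400,400),interpolation=cv2.INTER_CUBIC))
    th=np.linspace(0,6.28,40); 
    p=proj(d,c+.029*np.c_[np.cos(th),np.sin(th),0*th]);p=((p-[x-37,y-32])*400/74)
    for q in p: cv2.circle(out[-1],tuple(int(v) for v in q),1,(255,0,0),-1)
cv2.imwrite("pics/crop0.png",np.hstack(out))
```

```text
Traceback (most recent call last):
  File "h.py", line 15, in cast
    o=np.array(d["origin"]); return o+r*((z-o[2])/r[:,2])[:,None]
                                                  ~^^^^^
IndexError: too many indices for array: array is 1-dimensional, but 2 were indexed
```

```bash
cat >> h.py <<'E'
def load(f):
    d=dict(np.load(f"pics/{f}.npz"))
    if d["rotation"].shape==(3,): d["rotation"]=R.from_rotvec(d["rotation"]).as_matrix()
    return d
E
python3 - <<'E'
from h import *
t=load("top0");s=load("scene0")
c=cast(t,[219.5,187.5],.156)[0];print("guess",c)
for nm,uv in(("green",[328,172]),("grinder",[388,125])): print(nm,cast(t,uv,.156))
out=[]
for d,n in((t,"top"),(s,"scene")):
    u=proj(d,c)[0];print(n,u)
    im=cv2.cvtColor(d["pixels"],cv2.COLOR_RGB2BGR);x,y=int(u[0]),int(u[1])
    out.append(cv2.resize(im[y-32:y+42,x-37:x+37],(400,400),interpolation=cv2.INTER_CUBIC))
    th=np.linspace(0,6.28,40); 
    p=proj(d,c+.029*np.c_[np.cos(th),np.sin(th),0*th]);p=((p-[x-37,y-32])*400/74)
    for q in p: cv2.circle(out[-1],tuple(int(v) for v in q),1,(255,0,0),-1)
cv2.imwrite("pics/crop0.png",np.hstack(out))
E
```

```text
guess [0.50124834 0.11606097 0.156     ]
green [[ 0.5536211  -0.12683872  0.156     ]]
grinder [[ 0.67582279 -0.26203745  0.156     ]]
top [219.5 187.5]
scene [286.83847862 192.31160129]
```

View pics/crop0.png

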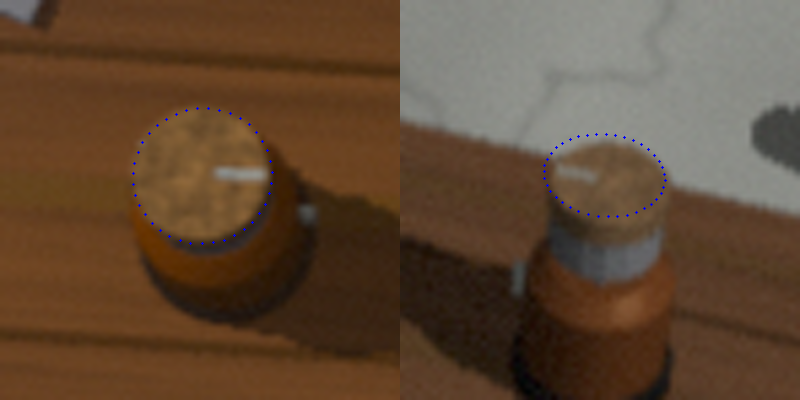

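The crop confirms it: cork lid at top px (219,187) on the amber body, with its stroke pointing along −y. The projected rim matches in both views to about 2 mm. Lid axis is at about (0.501, 0.116), so I'll move above it and turn the tool clockwise to leave room for joint 6.

Emit:
jog_arm(steps=[{"hand":0.085,"translation":[0.03,-0.04,0.03],"turn":-0.1},{"hand":0.085,"translation":[0.065,-0.09,0.03],"turn":-0.2},{"hand":0.085,"translation":[0.1,-0.14,0.03],"turn":-0.3},{"hand":0.085,"translation":[0.133,-0.19,0.03],"turn":-0.4},{"hand":0.085,"translation":[0.166,-0.24,0.03],"turn":-0.5},{"hand":0.085,"translation":[0.2,-0.29,0.03],"turn":-0.6},{"hand":0.085,"translation":[0.233,-0.34,0.03],"turn":-0.6},{"hand":0.085,"translation":[0.266,-0.39,0.03],"turn":-0.6},{"hand":0.085,"translation":[0.3,-0.44,0.03],"turn":-0.6},{"hand":0.085,"translation":[0.333,-0.486,0.03],"turn":-0.6}], squeeze=80)

```text
time: 1.35
eef_pos: [0.5014, 0.1141, 0.2691]
eef_rot: [-1.327, -2.847, 0.0]
wrist_force: [0.7, 1.1, 0.3]
opening: 0.0852
```

Emit:
jog_arm(steps=[{"hand":0.085,"translation":[0,0,0],"turn":0},{"hand":0.085,"translation":[0,0,0],"turn":0},{"hand":0.085,"translation":[0,0,0],"turn":0}])

```text
time: 1.72
eef_pos: [0.4995, 0.1172, 0.2691]
eef_rot: [-1.323, -2.848, 0.0]
wrist_force: [0.1, 0.1, 0.8]
opening: 0.0852
```

Run:
```python
from h import *
s=state();print(s["eef_pos"],s["eef_rot"],s["joint_positions"],s["wrist_force"])
d=snap("wrist","w1"); im=cv2.imread("pics/w1.png")
c=np.array([.5012,.116,.156]);th=np.linspace(0,6.28,40)
big=cv2.resize(im,(800,600))
for q in proj(d,c+.029*np.c_[np.cos(th),np.sin(th),0*th])*800/512: cv2.circle(big,tuple(int(v) for v in q),1,(255,0,0),-1)
cv2.imwrite("pics/w1b.png",big)
```

```text
[0.49951727 0.11721077 0.26909882] [-1.32336614e+00 -2.84786684e+00  4.92117032e-04] [ 1.22627695e-02  3.39994222e-01  1.67299413e+00  2.93569165e-04
  1.12988246e+00 -6.88658757e-01] [0.13269715 0.1490733  0.81273282]
```

View pics/w1b.png

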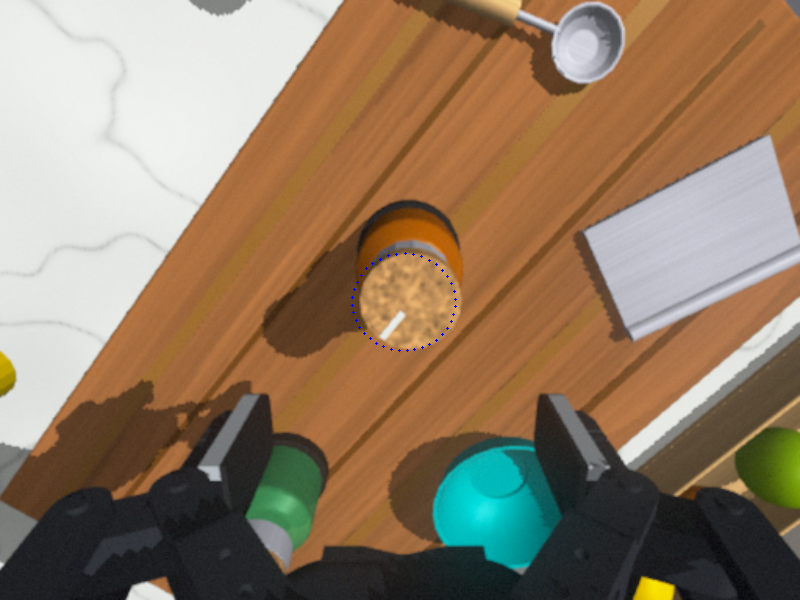

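Wrist view: the amber jar's cork is centred at about (410,301) in the 800x600 picture, a few px right of the predicted rim. I'll fit the rim and refine the centre.

Run:
```python
from h import *
d=load("w1");im=cv2.cvtColor(d["pixels"],cv2.COLOR_RGB2HSV);c=np.array([.5012,.116,.156])
u=proj(d,c)[0]; print(u, im[int(u[1])-15,int(u[0])], im[int(u[1])-42,int(u[0])], im[int(u[1])+45,int(u[0])])
h,s,v=[im[...,i].astype(int) for i in range(3)]
roi=np.zeros(h.shape,np.uint8);cv2.circle(roi,tuple(int(x) for x in u),45,1,-1)
for vt,st in((135,160),(145,150),(150,170)):
    m=((v>vt)&(s<st)&(roi>0)).astype(np.uint8)
    m=cv2.morphologyEx(cv2.morphologyEx(m,cv2.MORPH_CLOSE,np.ones((7,7))),cv2.MORPH_OPEN,np.ones((9,9)))
    k=max(cv2.findContours(m,0,1)[0],key=cv2.contourArea);(e,r)=cv2.minEnclosingCircle(k);f=cv2.fitEllipse(cv2.convexHull(k))
    print(vt,st,e,r,f[:2],cast(d,[e,f[0]],.156))
```

```text
[258.57123973 194.57755876] [ 16 137 206] [ 15 238 176] [ 13 160 158]
135 160 (260.50384521484375, 197.04019165039062) 43.870849609375 ((263.8621520996094, 196.94029235839844), (70.2685546875, 87.89752960205078)) [[0.5039892  0.11534373 0.156     ]
 [0.50619135 0.11732866 0.156     ]]
145 150 (262.1691589355469, 188.48495483398438) 34.927207946777344 ((263.2541809082031, 190.32762145996094), (63.162513732910156, 68.74071502685547)) [[0.49995845 0.12233583 0.156     ]
 [0.50178528 0.12165781 0.156     ]]
150 170 (260.60394287109375, 197.67526245117188) 44.09175491333008 ((263.2579040527344, 198.80967712402344), (72.8574447631836, 88.43131256103516)) [[0.50444247 0.11494674 0.156     ]
 [0.50692514 0.11564958 0.156     ]]
```

Run:
```python
from h import *
d=load("w1");im=cv2.cvtColor(cv2.GaussianBlur(d["pixels"],(5,5),0),cv2.COLOR_RGB2HSV)
m=cv2.inRange(im,(11,90,150),(22,158,255));roi=np.zeros(m.shape,np.uint8);cv2.circle(roi,(262,193),37,255,-1)
m=cv2.morphologyEx(cv2.morphologyEx(m&roi,cv2.MORPH_CLOSE,np.ones((9,9))),cv2.MORPH_OPEN,np.ones((15,15)))
k=max(cv2.findContours(m,0,1)[0],key=cv2.contourArea);f=cv2.fitEllipse(cv2.convexHull(k));print(f,cv2.boundingRect(k),cast(d,[f[0],[262.4,192.6]],.156))
h=cv2.HoughCircles(cv2.cvtColor(d["pixels"],7)&roi,cv2.HOUGH_GRADIENT,1,30,param1=80,param2=12,minRadius=29,maxRadius=35)
print(h,cast(d,h[0][:,:2],.156) if h is not None else 0)
Rt=R.from_rotvec(state()["eef_rot"]).as_matrix();print("jaw axis",Rt[:,1])
```

```text
((263.920166015625, 193.48536682128906), (65.18607330322266, 70.18724822998047), 21.80061912536621) (232, 162, 65, 67) [[0.50413302 0.11981194 0.156     ]
 [0.50257908 0.11957488 0.156     ]]
[[[264.5 192.5  30. ]]] [[0.50392657 0.12083587 0.156     ]]
jaw axis [ 7.64126146e-01  6.45066567e-01 -5.98062532e-04]
```

Emit:
jog_arm(steps=[{"hand":0.085,"translation":[0.0035,0.002,-0.02],"turn":0},{"hand":0.085,"translation":[0.0035,0.002,-0.045],"turn":0},{"hand":0.085,"translation":[0.0035,0.002,-0.07],"turn":0},{"hand":0.085,"translation":[0.0035,0.002,-0.07],"turn":0},{"hand":0.085,"translation":[0.0035,0.002,-0.07],"turn":0}])

```text
time: 2.4
eef_pos: [0.5045, 0.1187, 0.2001]
eef_rot: [1.324, 2.848, 0.001]
wrist_force: [-0.2, 0.7, 0.8]
opening: 0.0851
```

Run:
```python
from h import *
s=state();print(s["eef_pos"],s["wrist_force"])
d=snap("wrist","w2"); big=cv2.resize(cv2.imread("pics/w2.png"),(800,600))
c=np.array([.503,.119,.156]);th=np.linspace(0,6.28,60);print(proj(d,c))
for q in proj(d,c+.029*np.c_[np.cos(th),np.sin(th),0*th])*800/512: cv2.circle(big,tuple(int(v) for v in q),1,(255,0,0),-1)
for z in(.25,.2,.156,.12):
    q=proj(d,[*s["eef_pos"][:2],z])[0]*800/512
    if 0<q[1]<600: cv2.circle(big,tuple(int(v) for v in q),2,(0,255,0),-1)
cv2.imwrite("pics/w2b.png",big)
```

```text
[0.50451046 0.11874159 0.20011052] [-0.20711864  0.66005267  0.77359462]
[[256.24021221 224.50603969]]
```

View pics/w2b.png

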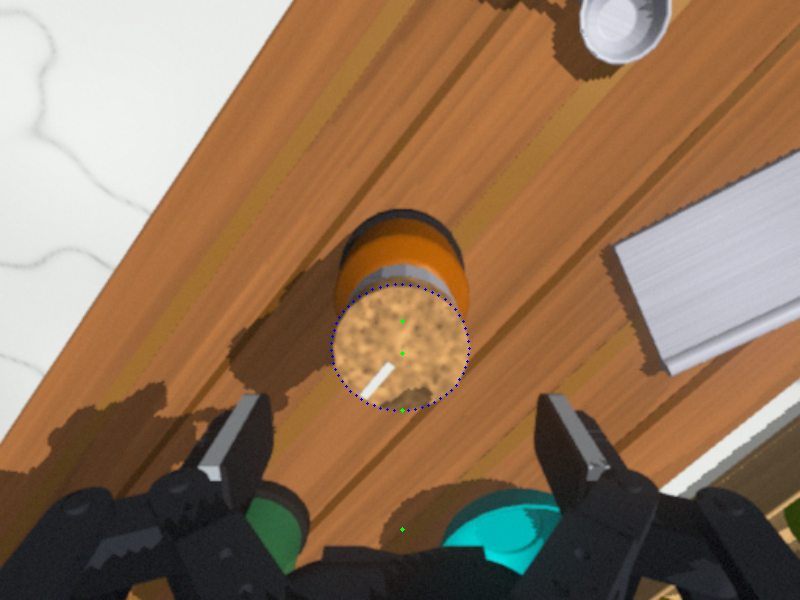

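The rim fits (0.503, 0.119) at this range too: the cork is at (401,348), with the stroke towards the lower left. I'll descend, then close.

Emit:
jog_arm(steps=[{"hand":0.085,"translation":[-0.0015,0.0005,-0.025],"turn":0},{"hand":0.085,"translation":[-0.0015,0.0005,-0.05],"turn":0},{"hand":0.085,"translation":[-0.0015,0.0005,-0.067],"turn":0},{"hand":0.085,"translation":[-0.0015,0.0005,-0.067],"turn":0},{"hand":0.085,"translation":[-0.0015,0.0005,-0.067],"turn":0}])

```text
time: 3.08
eef_pos: [0.5037, 0.1186, 0.1335]
eef_rot: [1.325, 2.846, 0.002]
wrist_force: [0.6, -0.0, 0.6]
opening: 0.085
```

Emit:
jog_arm(steps=[{"hand":0.05,"translation":[0,0,0],"turn":0},{"hand":0.05,"translation":[0,0,0],"turn":0},{"hand":0.05,"translation":[0,0,0],"turn":0},{"hand":0.05,"translation":[0,0,0],"turn":0},{"hand":0.05,"translation":[0,0,0],"turn":0},{"hand":0.05,"translation":[0,0,0],"turn":0}], squeeze=80)

```text
time: 3.82
eef_pos: [0.5033, 0.1186, 0.1326]
eef_rot: [1.326, 2.847, 0.001]
wrist_force: [1.3, -0.1, 5.2]
opening: 0.0561
```

Run:
```python
from h import *
snap("scene","s3");snap("wrist","w3")
a=cv2.imread("pics/s3.png");u=proj(load("s3"),[.503,.119,.15])[0].astype(int)
a=cv2.resize(a[u[1]-45:u[1]+45,u[0]-45:u[0]+45],(400,400),interpolation=cv2.INTER_CUBIC)
b=cv2.imread("pics/w3.png")[180:384,120:404]
cv2.imwrite("pics/c3.png",np.hstack([a,cv2.resize(b,(400,400))]))
```

```text
(no output)
```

View pics/c3.png

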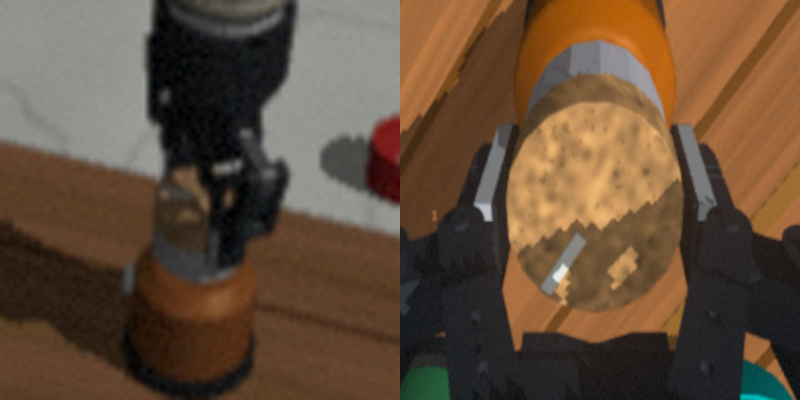

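The pads sit on the cork's sides, one on each side of the lid in both views. Now I'll push down, unturned.

Emit:
jog_arm(steps=[{"hand":0.05,"translation":[0,0,-0.002],"turn":0},{"hand":0.05,"translation":[0,0,-0.004],"turn":0},{"hand":0.05,"translation":[0,0,-0.0055],"turn":0},{"hand":0.05,"translation":[0,0,-0.0055],"turn":0},{"hand":0.05,"translation":[0,0,-0.0055],"turn":0},{"hand":0.05,"translation":[0,0,-0.0055],"turn":0}])

```text
time: 4.68
eef_pos: [0.5033, 0.1186, 0.1276]
eef_rot: [1.326, 2.847, 0.001]
wrist_force: [-0.4, 0.4, 9.6]
opening: 0.0557
```

Depth is 5.0 mm at 9.6 N, which matches the spring. I'll add 0.5 mm and turn anticlockwise 62°.

Emit:
jog_arm(steps=[{"hand":0.05,"translation":[0,0,-0.0005],"turn":0.0},{"hand":0.05,"translation":[0,0,-0.0005],"turn":0.14},{"hand":0.05,"translation":[0,0,-0.0005],"turn":0.28},{"hand":0.05,"translation":[0,0,-0.0005],"turn":0.42},{"hand":0.05,"translation":[0,0,-0.0005],"turn":0.56},{"hand":0.05,"translation":[0,0,-0.0005],"turn":0.7},{"hand":0.05,"translation":[0,0,-0.0005],"turn":0.84},{"hand":0.05,"translation":[0,0,-0.0005],"turn":0.98},{"hand":0.05,"translation":[0,0,-0.0005],"turn":1.09},{"hand":0.05,"translation":[0,0,-0.0005],"turn":1.09}])

```text
time: 5.92
eef_pos: [0.5039, 0.1186, 0.1273]
eef_rot: [-0.343, 3.12, -0.0]
wrist_force: [-1.7, 0.8, 10.7]
opening: 0.0557
```

Emit:
jog_arm(steps=[{"hand":0.05,"translation":[0,0,0],"turn":0.0},{"hand":0.05,"translation":[0,0,0],"turn":0.0}])

```text
time: 6.18
eef_pos: [0.5039, 0.1186, 0.1273]
eef_rot: [-0.342, 3.12, -0.0]
wrist_force: [-1.0, 0.1, 11.0]
opening: 0.056
```

Run:
```python
from h import *
s=state();print(s["eef_pos"],s["eef_rot"],s["wrist_force"],s["torque"],s["joint_positions"][5])
Rt=R.from_rotvec(s["eef_rot"]).as_matrix();y=Rt[:,1];print("turned deg from 0.764,0.645:",(np.degrees(np.arctan2(y[1],y[0])-np.arctan2(.645,.764)))%180)
snap("top","t4");snap("wrist","w4")
a=cv2.imread("pics/t4.png");u=proj(load("t4"),[.503,.119,.15])[0].astype(int)
a=cv2.resize(a[u[1]-40:u[1]+40,u[0]-40:u[0]+40],(400,400),interpolation=cv2.INTER_CUBIC)
b=cv2.imread("pics/w4.png")[180:384,120:404]
cv2.imwrite("pics/c4.png",np.hstack([a,cv2.resize(b,(400,400))]))
```

```text
[0.5038572  0.11856693 0.12729122] [-3.42096709e-01  3.12018889e+00 -4.56024568e-04] [-0.95323967  0.14460754 11.00319507] [0.09178595 0.06054129 0.06363385] -1.7741563758357362
turned deg from 0.764,0.645: 62.3413386922676
```

View pics/c4.png

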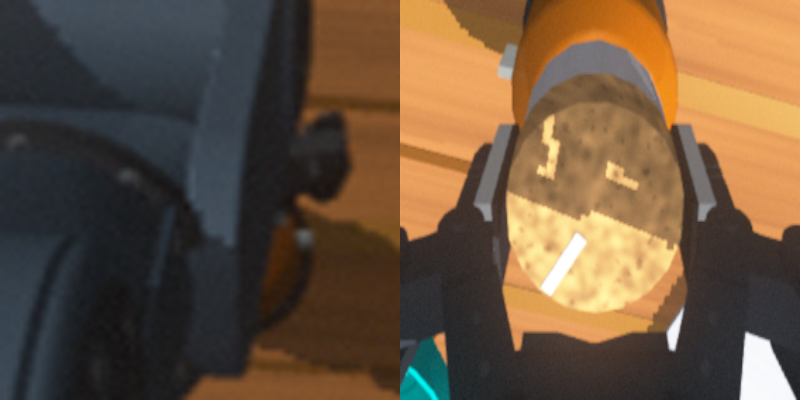

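The wrist view shows the stroke unmoved between the jaws, at (565,265) in the crop, while the jar's own stroke swung to (508,60). So there was no slip and the lid turned about 62° with the tool. Next: lift straight up, slowly at first.

Emit:
jog_arm(steps=[{"hand":0.05,"translation":[0,0,0.004],"turn":0.0},{"hand":0.05,"translation":[0,0,0.008],"turn":0.0},{"hand":0.05,"translation":[0,0,0.012],"turn":0.0},{"hand":0.05,"translation":[0,0,0.016],"turn":0.0},{"hand":0.05,"translation":[0,0,0.016],"turn":0.0}])

```text
time: 6.9
eef_pos: [0.502, 0.1185, 0.1419]
eef_rot: [0.342, -3.121, -0.0]
wrist_force: [-0.5, -0.4, -0.9]
opening: 0.0561
```

The force is now −0.9 N, which is the lid's own weight, so it is free. I'll raise it to about 80 mm.

Emit:
jog_arm(steps=[{"hand":0.05,"translation":[0.001,0,0.012],"turn":0.0},{"hand":0.05,"translation":[0.001,0,0.027],"turn":0.0},{"hand":0.05,"translation":[0.001,0,0.042],"turn":0.0},{"hand":0.05,"translation":[0.001,0,0.057],"turn":0.0},{"hand":0.05,"translation":[0.001,0,0.071],"turn":0.0},{"hand":0.05,"translation":[0.001,0,0.08],"turn":0.0},{"hand":0.05,"translation":[0.001,0,0.083],"turn":0.0},{"hand":0.05,"translation":[0.001,0,0.083],"turn":0.0},{"hand":0.05,"translation":[0.001,0,0.083],"turn":0.0},{"hand":0.05,"translation":[0.001,0,0.083],"turn":0.0}])

```text
time: 8.15
eef_pos: [0.5035, 0.1185, 0.2248]
eef_rot: [0.342, -3.122, -0.0]
wrist_force: [0.1, 0.1, -0.7]
opening: 0.0557
```

Run:
```python
from h import *
s=state();print(s["eef_pos"],s["eef_rot"],s["wrist_force"],s["dq"],s["opening"])
d=snap("scene","s5");snap("wrist","w5")
a=cv2.imread("pics/s5.png");u=proj(d,[.503,.119,.17])[0].astype(int)
a=cv2.resize(a[u[1]-60:u[1]+60,u[0]-60:u[0]+60],(400,400),interpolation=cv2.INTER_CUBIC)
b=cv2.imread("pics/w5.png")[150:384,110:414]
cv2.imwrite("pics/c5.png",np.hstack([a,cv2.resize(b,(400,400))]))
```

```text
[0.50349006 0.11851425 0.22481003] [ 3.41939256e-01 -3.12178799e+00 -7.97672443e-05] [ 0.10337458  0.11702245 -0.66816165] [-0.00010568 -0.00149215 -0.00158474  0.00052166 -0.00134921 -0.0009658 ] 0.055745331646856425
```

View pics/c5.png

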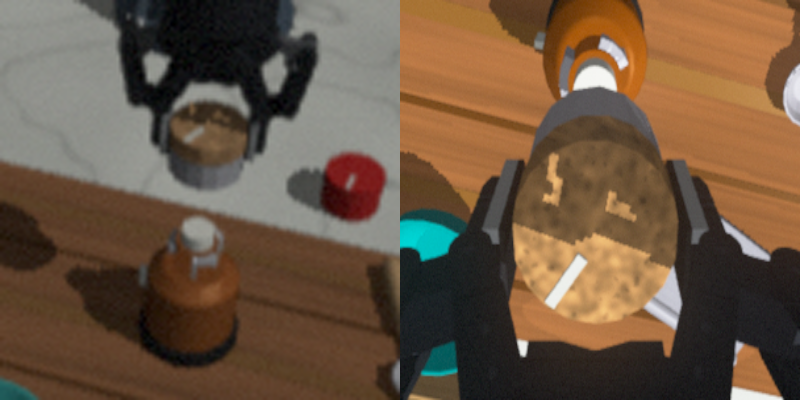

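The lid hangs level in the jaws at (205,145) in the scene crop. The open neck with its white seal is straight below at (200,235). The stroke is still in the same place between the jaws and nothing else has moved, so I'll hand it in.

```bash
python3 -c "
from bench import *
print(job_done())"
```

```text
the job is handed in; nothing more can be done
None
```

I opened the amber jar and handed the job in with the lid still in the gripper, held over the jar. No verdict was reported.

- **Press:** I gripped the cork with 80 N and pushed the lid down about 5 mm, unturned. The wrist read 9.6 N, which matches the seal's spring.
- **Turn:** I pushed 0.5 mm further and turned the tool 62° anticlockwise. The stroke on the lid stayed in the same place between the jaws, so the lid did not slip.
- **Lift:** Once the lid was clear, the wrist read about −0.9 N, which is just the lid's weight. I then raised it to about 80 mm above the jar's mouth.

**Last checks:** The tool stood at (0.5035, 0.1185, 0.2248) m, within 1 mm of my estimate of the jar's axis, pointing straight down and at rest at 8.15 s. In the last pictures the lid is level over the open neck, and the green jar and the bystanders were never approached.

**Small disagreements:**
- The top and wrist cameras placed the jar's axis about 3–4 mm apart. I used the wrist camera's value, and it fitted well at close range.
- The gripper opening read 56 mm on the 58 mm cork, but the pictures showed the pads on the cork's sides.

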